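Set up the tee fixture for welding: hinge the hold-down frame, load the tees, lock it

ROBOT

A 6-joint arm with a two-finger parallel gripper is mounted at the origin on the work surface. World frame = base frame: x ahead of the robot, y to its left, z up, the work surface at z = 0. Lengths are in m, angles in rad, forces in N, time in s.
With the tool pointing down it reaches from about 0.375 to 0.975 m from the base axis. Payload 3.8 kg.
Tool frame: the origin (TCP) lies midway between the tips of the shut fingers; the grasp point (between the pads) lies 19 mm behind it; x points along the fingers, y is the direction in which the jaws open and shut, and the axes are right-handed (so a half turn about x gives the same grasp; the last joint's range is limited). The gripper opens to 88 mm and grips with 3 to 60 N. Pads are 18 mm wide; open, the fingers measure 123 mm over their backs; the gripper's body (75 mm by 187 mm) begins 45 mm behind the grasp point.
Start: joints at [-1.234, 0.264, 1.604, -0, 1.274, -0.037], TCP at [0.246, -0.628, 0.239] pointing down, gripper open.
Joint ranges: [-2.63, 2.63], [-0.94, 2.18], [0.31, 2.57], [-1.31, 4.45], [0, 2.66], [-2.55, 2.55]. Speed limits (rad/s): [2.57, 2.57, 3.14, 3.14, 3.14, 3.14].

INTERFACE

Orientations are given as a rotation vector (axis times angle).
In Python, from cell import manip, inverse_kinematics, cams, order gives the robot as it stands. Calls block until the motion is done:
- manip.move_pose(position, orientation): joint-space move of the TCP to a pose.
- manip.move_linear(position, rate=0.15, rot=None): straight line of the TCP; rot=None keeps the orientation; rate is the mean speed in m/s.
- manip.set_joints(angles): joint-space move.
- manip.set_gripper(opening, force=None): finger opening in m; force is the grip in N (None keeps the last); returns when the fingers have stopped.
- manip.dwell(seconds).
- inverse_kinematics(position, orientation): joint angles nearest the present ones, or None.
- manip.state(): the state.
- cams.capture(name): name is "scene" or "top" or "wrist"; returns a dict with "image" (400x640x3 uint8, blue, green, red), "z_map" (400x640 float32, m along the optical axis (not along the pixel's ray), 0 where there is no reading), "intrinsics" (3x3 intrinsics, pixels), "position" and "orientation" of the camera in the world; the wrist camera has in their place "T_tool_cam" (4x4, takes a point from camera to tool coordinates, whose origin is the TCP and whose axes are the tool frame's). Camera axes: x right, y down, z forward; pixel columns grow to the right and rows downward; lengths in m; the calibration is good to about 2 mm. The wrist camera is an equidistant fisheye: a pixel r from the principal point sees the ray r / f radians off the axis. A picture is of the moment at which its call begins: read the wrist's pose just before it.
A pose or a line that the arm cannot do raises manip.IKError and nothing moves.
- order.close_job(): hands the job in, once; it reports no verdict.
The state is a dict: "clock": time; "joint_pos": joint angles; "joint_velocities": joint speeds; "tau": joint torques, N m; "tool_pos": TCP position; "tcp_rot": TCP orientation; "contact_force": force on the tool from outside, world axes, zero at the start; "moment": the same for the moment, N m; "gripper_width": finger opening in m.
Only numpy, scipy, OpenCV 4.12 (cv2) and the standard library are available. Lean on these libraries where they do the work, as an engineer would, in place of code of your own. Each camera call takes 0.05 s, during which the arm holds its last target. There are 200 camera calls.

TASK

Get the green welding fixture ready: push the blue hinge pin fully home through the hinge knuckles at the back to join the yellow hold-down frame to the base, then swing the frame up by its handle until it leans back on its stops by itself. Put every tacked tee standing on the bench into a nest of the fixture, one in each, swing the frame down over them by hand without letting it drop, and lock it with the red pin pushed fully home through the clevis and tongue at the front. Leave the wire brush, pipe stub and spray can alone.

Things in the scene. Friction and masses are not known exactly. Their poses are not given: they have to be found in the camera images.
- fixture: Green welding fixture bolted to the bench, fixed. Origin: on the bench under the middle nest's centre; x points away from the robot to the hinge, y along the hinge axis (left), z up. Base plate 250 (x -115..135) by 220 mm, top 12 mm up. At the back the hinge and behind it two upright back stops (y = +-25, x 107..123, 110 mm high); at the front (-x) the clevis. Its frame starts closed on it.
- nest1 (a point): Centre of nest 1 of 3 (side by side along the fixture's y, 62 mm apart), on the plate top, 12 mm above the bench, where a seated tee's origin belongs. Recess 102 mm (x) by 55 mm (y) between ribs 4 mm high and end bars 8 mm high; the tee lies in it along the fixture's x, either way round. Axes as the fixture's.
- nest2 (a point): Centre of nest 2 of 3 (side by side along the fixture's y, 62 mm apart), on the plate top, 12 mm above the bench, where a seated tee's origin belongs. Recess 102 mm (x) by 55 mm (y) between ribs 4 mm high and end bars 8 mm high; the tee lies in it along the fixture's x, either way round. Axes as the fixture's.
- nest3 (a point): Centre of nest 3 of 3 (side by side along the fixture's y, 62 mm apart), on the plate top, 12 mm above the bench, where a seated tee's origin belongs. Recess 102 mm (x) by 55 mm (y) between ribs 4 mm high and end bars 8 mm high; the tee lies in it along the fixture's x, either way round. Axes as the fixture's.
- hinge_axis (a point): Middle of the hinge axis, which runs along the fixture's y, 40 mm above the bench; axes as the fixture's. Base knuckles: plates at y 45..55 and -55..-45 from here, 28 mm long, tops 13 mm above the axis, holes 14.5 mm; the frame's knuckles sit just inside them. The pin may enter from either side; home is its shoulder against the outer face of the first knuckle, 55 mm from here.
- clevis_mouth (a point): Centre of the hole in the outer (+y) face of the front clevis, 40 mm above the bench; axes as the fixture's. Clevis plates at y -10..0 and -36..-26 from here, 28 mm long, tops 13 mm above the axis, holes 14.5 mm; the frame's tongue drops between them. The lock pin goes in along -y (from the other side the frame's handle is in the way); home is its shoulder against this face.
- frame: Yellow ladder frame, about 0.75 kg, bars 14 mm thick, loose but lying closed in place at the start, knuckles in line to 1 mm. Origin: middle of its hinge axis; axes as the fixture's when closed; bars at x -170..-22, z -20..-6; knuckles y +-34..44; 10 mm tongue at y 83, x -188. Front rises on opening. On the back stops z is tilted about 106 deg from up; below about 97 deg it falls shut.
- frame_handle (a point): Middle of the frame's handle: round steel bar 12 mm thick, 60 mm long along y on two legs, 24 mm clear of the front cross bar. Pinch it from above at its middle, fingers closing across it; it turns between the fingers as the frame swings. At x -206, y 0, z 5 mm from the frame's origin; 45 mm above the bench closed, about 235 mm open.
- hinge_pin: Hinge pin, BLUE square handle 26 by 26 mm, 55 mm long, then a steel shank 12 mm thick, 125 mm long with a 12 mm tapered nose; 0.36 kg. Origin: centre of the shoulder where shank meets handle; +x along the shank to the nose, handle at x -55..0. Lies level on the bench on its handle, axis 13 mm up; balances about 12 mm behind the shoulder.
- hinge_pin_nose (a point): Nose tip of the hinge pin, 125 mm from its origin along its +x.
- lock_pin: Lock pin, RED square handle 26 by 26 mm, 55 mm long, then a steel shank 12 mm thick, 60 mm long with a 12 mm tapered nose; 0.3 kg. Origin: centre of the shoulder where shank meets handle; +x along the shank to the nose, handle at x -55..0. Lies level on the bench on its handle, axis 13 mm up.
- lock_pin_nose (a point): Nose tip of the lock pin, 60 mm from its origin along its +x.
- tee1: Tee coupon 1 of dark steel, 0.4 to 0.65 kg (two or three all alike are on the bench, standing on their flanges): flange 96 (x) by 50 (y) by 6 mm, upright web 8 mm thick along x in its middle, 50 mm high overall; pinch it by the web. Origin: centre of the flange's underside, z up.
- tee2: Tee coupon 2 of dark steel, 0.4 to 0.65 kg (two or three all alike are on the bench, standing on their flanges): flange 96 (x) by 50 (y) by 6 mm, upright web 8 mm thick along x in its middle, 50 mm high overall; pinch it by the web. Origin: centre of the flange's underside, z up.
- tee3: Tee coupon 3 of dark steel, 0.4 to 0.65 kg (two or three all alike are on the bench, standing on their flanges): flange 96 (x) by 50 (y) by 6 mm, upright web 8 mm thick along x in its middle, 50 mm high overall; pinch it by the web. Origin: centre of the flange's underside, z up.
- wire_brush: Wire brush with red handle, 220 mm long, lying on the bench. Leave alone. Origin: middle of its underside.
- pipe_stub: Steel pipe stub, 60 mm wide, 55 mm high, standing on the bench. Leave alone. Origin: centre of its underside.
- spray_can: Orange spray can, 56 mm wide, 160 mm high, standing on the bench. Leave alone. Origin: centre of its underside.
There are look-alikes about, which are no part of the job. Leave any orange or purple look-alike of the lock_pin alone.

How it is judged:
By the outcome, as a careful person would: the job done as asked, in the order asked, and still so for the second after the job is handed in, with the robot touching nothing.
Of tee1, tee2, tee3 only 2 to 3 are there at a start; the rules pass over those that are not, and their reading is None.
At some moment in a run one of tee1, tee2, tee3, hinge_pin, lock_pin may be knocked a few centimetres aside while the robot is not near it.
It also fails if it takes over 208 s, if anything falls off the work surface, if the arm or the gripper's body presses on something with over 40 N, if the wrist force passes 120 N, or if a joint passes its speed limit or range.

## Working session

There is one attempt and no reset: what is moved stays moved. The work goes in short steps, each a Python script; the robot and the scene stay as the last script left them, time stands still between calls to the robot, and variables do not carry over. Pictures are saved under pics/ and viewed, about 12 in all and at most 16, crops included, and the job is handed in when it is done.

```bash
ls; mkdir -p pics; python3 - <<'E'
from cell import manip, cams
import cv2, numpy as np
print(manip.state())
for n in ("scene","top"):
    c=cams.capture(n); cv2.imwrite(f"pics/{n}0.png",c["image"]); np.savez(f"{n}0.npz",**c)
    print(n,c["intrinsics"],c["position"],c["orientation"])
c=cams.capture("wrist"); print(c["T_tool_cam"],c["intrinsics"])
E
```

```text
pics
{'clock': 0.0, 'joint_pos': array([-1.23392066e+00,  2.64748375e-01,  1.60538700e+00, -7.36349293e-06,
        1.27366182e+00, -3.68959338e-02]), 'joint_velocities': array([-8.73425385e-04, -1.63611121e-03, -4.33686287e-04,  7.27566266e-04,
       -6.90254881e-05, -7.00867706e-04]), 'tau': array([ 8.91878426e-04, -5.02109814e+01, -3.56878245e+01,  7.31860986e-02,
        2.95256660e-02, -1.93606684e-04]), 'tool_pos': array([ 0.24622665, -0.62772779,  0.23738418]), 'tcp_rot': array([ 2.01768565,  0.38383389, -2.0183765 ]), 'contact_force': array([ 0.78585783, -0.46158989, -0.03153543]), 'moment': array([ 0.01780221,  0.01818198, -0.04298121]), 'gripper_width': 0.08775748072452291}
scene [[403.0501218    0.         312.61931519]
 [  0.         403.0501218  197.92792253]
 [  0.           0.           1.        ]] [ 1.43463178 -0.37291657  0.77961056] [-1.89104107 -1.25260389  0.63407315]
top [[511.70252259   0.         315.15801352]
 [  0.         511.70252259 198.20434625]
 [  0.           0.           1.        ]] [ 0.27058052 -0.0014996   1.33421892] [-2.13814438  2.09095878 -0.17737506]
[[ 5.15474224e-04 -2.95923484e-01  9.55211509e-01 -1.45732041e-01]
 [ 9.99999731e-01  6.50946505e-04 -3.37981405e-04 -6.96505775e-04]
 [-5.21774958e-04  9.55211426e-01  2.95923740e-01 -7.60628739e-02]
 [ 0.00000000e+00  0.00000000e+00  0.00000000e+00  1.00000000e+00]] [[309.70691629   0.         323.5804937 ]
 [  0.         309.70691629 200.36588277]
 [  0.           0.           1.        ]]
```

View pics/top0.png

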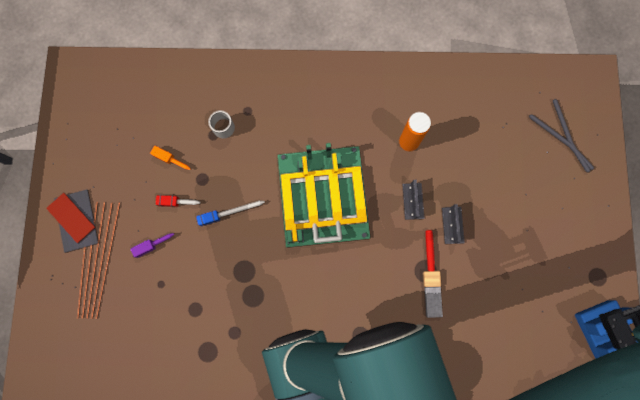

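View pics/scene0.png

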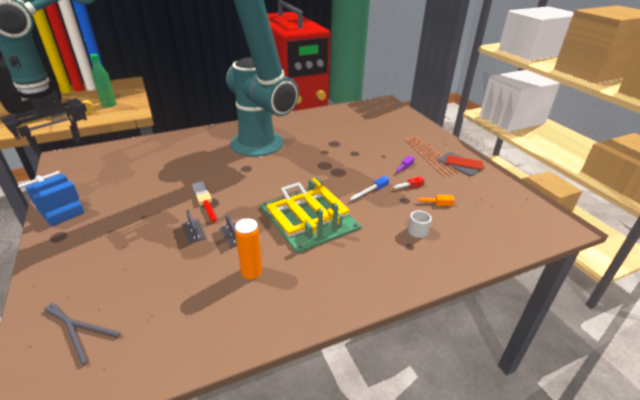

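The top view shows two tees, at (413,200) and (453,225). The fixture is at (325,195) and the blue pin handle is at (207,218) with its nose at (266,202). The lock pin candidates are red/steel (165,201), orange (160,154), purple (140,250) and the red box (72,218). The one at (165,201) fits because it has a red square handle and a steel shank. Next I'll measure and make a confirming crop.

```bash
cat > h.py <<'E'
import numpy as np, cv2
from scipy.spatial.transform import Rotation as Ro
from cell import manip, inverse_kinematics, cams, order
def cap(name):
    s=manip.state(); c=cams.capture(name)
    if name=="wrist":
        T=np.eye(4);T[:3,:3]=Ro.from_rotvec(s["tcp_rot"]).as_matrix();T[:3,3]=s["tool_pos"];T=T@c["T_tool_cam"]
        c["R"],c["p"]=T[:3,:3],T[:3,3]
    else: c["R"],c["p"]=Ro.from_rotvec(c["orientation"]).as_matrix(),np.array(c["position"])
    c["fish"]=name=="wrist"; return c
def rays(c,uv):
    K=c["intrinsics"];uv=np.atleast_2d(uv).astype(float)
    d=(uv-K[:2,2])/K[0,0]
    if c["fish"]:
        r=np.linalg.norm(d,axis=1)+1e-12
        v=np.c_[d/r[:,None]*np.sin(r)[:,None],np.cos(r)]
    else: v=np.c_[d,np.ones(len(d))]
    return v@c["R"].T
def onplane(c,uv,z):
    v=rays(c,uv); return c["p"]+v*((z-c["p"][2])/v[:,2])[:,None]
def cloud(c):
    h,w=c["z_map"].shape; u,v=np.meshgrid(np.arange(w),np.arange(h))
    r=rays(c,np.c_[u.ravel(),v.ravel()]); zc=r@c["R"][:,2]
    P=c["p"]+r*(c["z_map"].ravel()/np.maximum(zc,1e-3))[:,None]
    P[c["z_map"].ravel()==0]=np.nan
    return P.reshape(h,w,3)
def proj(c,P):
    q=(np.atleast_2d(P)-c["p"])@c["R"];K=c["intrinsics"]
    if c["fish"]:
        rr=np.hypot(q[:,0],q[:,1]);th=np.arctan2(rr,q[:,2]);d=q[:,:2]/(rr[:,None]+1e-12)*th[:,None]
    else: d=q[:,:2]/q[:,2:]
    return d*K[0,0]+K[:2,2]
def rot(a,tilt=None):
    "tool down, jaws along heading a"
    x=np.array([0,0,-1.]);y=np.array([np.cos(a),np.sin(a),0])
    return Ro.from_matrix(np.c_[x,y,np.cross(x,y)]).as_rotvec()
def hsv(c): return cv2.cvtColor(c["image"],cv2.COLOR_BGR2HSV)
RNG=dict(blue=((100,120,60),(125,255,255)),red=((174,150,60),(180,255,255)),green=((60,80,20),(90,255,255)),yellow=((22,150,90),(32,255,255)))
def mask(c,col):
    H=hsv(c);m=cv2.inRange(H,*[np.array(k) for k in RNG[col]])
    if col=="red": m|=cv2.inRange(H,np.array((0,170,60)),np.array((4,255,255)))
    return m
def comps(m,amin=40):
    n,l,s,ce=cv2.connectedComponentsWithStats(m)
    return [(l==i,s[i],ce[i]) for i in range(1,n) if s[i,4]>=amin]
E
python3 - <<'E'
from h import *
np.set_printoptions(precision=4,suppress=True)
s=manip.state();print(Ro.from_rotvec(s["tcp_rot"]).as_matrix())
cs={n:cap(n) for n in("top","scene")}
for n,c in cs.items():
    P=cloud(c)
    for col in RNG:
        for m,st,ce in comps(mask(c,col)):
            q=P[m];q=q[~np.isnan(q[:,0])]
            if len(q)<10 or not -.9<np.median(q[:,1])<.9: continue
            r=cv2.minAreaRect(q[:,:2].astype(np.float32))
            print(n,col,st[:5],"rect",np.round(r[0],4),np.round(r[1],4),round(r[2],1),"z",np.percentile(q[:,2],[5,50,95]))
    H=hsv(c)
    up=((P[...,2]>.04)&(P[...,2]<.058)&(H[...,2]<110)&(H[...,1]<110)).astype(np.uint8)
    for m,st,ce in comps(up,25):
        q=P[m];r=cv2.minAreaRect(q[:,:2].astype(np.float32));print(n,"dark",st[:5],np.round(r[0],4),np.round(r[1],4),round(r[2],1),np.median(q[:,2]))
t=cs["top"]["image"]
a=cv2.resize(t[130:270,40:280],None,fx=3.3,fy=3.3,interpolation=cv2.INTER_CUBIC);cv2.imwrite("pics/pins.png",a)
a=cv2.resize(t[135:260,265:475],None,fx=3.8,fy=3.8,interpolation=cv2.INTER_CUBIC);cv2.imwrite("pics/fix.png",a)
E
```

```text
[[-0.0006  0.3651 -0.9309]
 [ 0.0016 -0.9309 -0.3651]
 [-1.     -0.0017 -0.0001]]
top blue [197 211  23  15 218] rect [0.4623 0.3088] [0.0331 0.0612] 16.7 z [0.0173 0.0251 0.0292]
top blue [ 575  301   46   58 1249] rect [ 0.1842 -0.5527] [0.1327 0.3629] 8.0 z [0.0125 0.0399 0.0998]
top red [  47  194   48   48 1063] rect [0.4575 0.6736] [0.1387 0.0613] 45.8 z [0.0076 0.0123 0.0164]
top red [156 195  15  11 147] rect [0.5072 0.4286] [0.0323 0.0478] 0.1 z [0.0009 0.0256 0.0301]
top red [172 196   7  11  53] rect [0.5035 0.3957] [0.026  0.0136] 1.5 z [0.015  0.0245 0.029 ]
top red [425 230  10  41 323] rect [ 0.3917 -0.2709] [0.1048 0.0192] 2.4 z [0.0021 0.0169 0.0224]
top green [ 278  147   83   27 1281] rect [0.6253 0.0197] [0.0547 0.2175] 7.3 z [0.0071 0.012  0.0528]
top green [339 178  17  38 473] rect [ 0.5279 -0.0555] [0.0982 0.034 ] 7.2 z [0.0074 0.0115 0.0166]
top green [315 180  17  38 482] rect [0.5202 0.007 ] [0.0983 0.0344] 7.1 z [0.0068 0.0112 0.0163]
top green [292 183  16  37 481] rect [0.5119 0.069 ] [0.0984 0.0347] 7.2 z [0.0069 0.0114 0.0157]
top green [341 222  29  1
[... 2944 characters left out ...]
262 0.0209] [0.2214 0.2421] 9.5 z [0.025  0.0355 0.0544]
scene dark [104  50 147  20 437] [-1.1129 -0.1331] [0.8411 0.0813] 89.7 0.049245855480198775
scene dark [330  52  18   8  53] [-0.8225  0.7582] [0.1493 0.0391] 19.9 0.04824993044692216
scene dark [416  65  37  17 127] [-0.3416  1.1006] [0.2744 0.0551] 9.4 0.048350804184262186
scene dark [467  68   8   5  25] [-0.2946  1.3391] [0.0377 0.0226] 41.2 0.048808227235583646
scene dark [  1 101  31   6 106] [-0.698  -0.9321] [0.1415 0.034 ] 64.0 0.04804572940437424
scene dark [238 131  36  13 162] [ 0.0389 -0.0116] [0.14  0.073] 75.6 0.048821571747599435
scene dark [190 220   7  11  25] [ 0.4874 -0.3311] [0.0429 0.0082] 3.3 0.04969369280748326
```

View pics/pins.png

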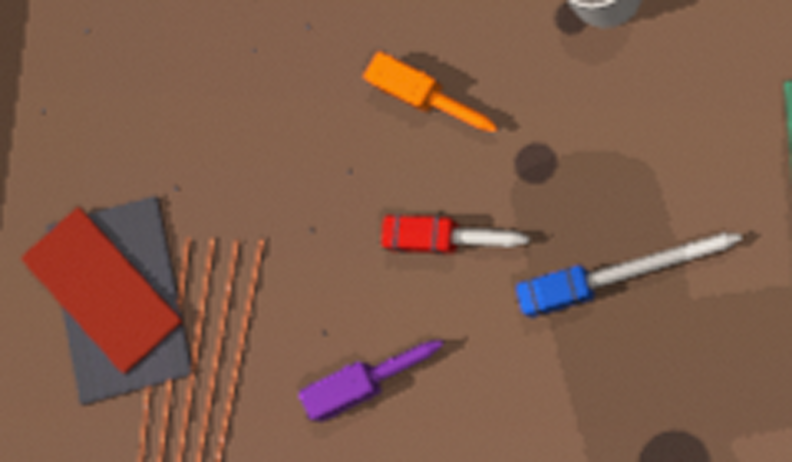

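View pics/fix.png

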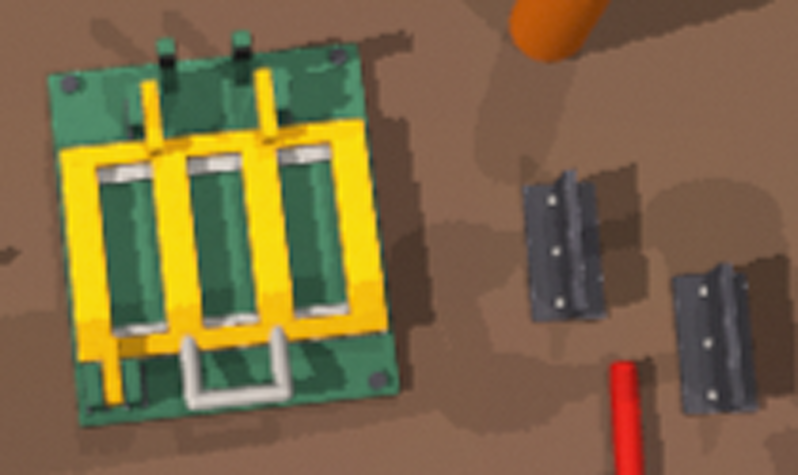

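The crop confirms the lock pin: red banded handle with a steel shank at crop (455,235). The orange and purple ones are look-alikes. Both tees stand upright. Next I'll take closer wrist views of the fixture and the blue pin.

```bash
python3 - <<'E'
from h import *
np.set_printoptions(precision=4,suppress=True)
a=0.127
ims=[]
for i,p in enumerate([(.60,.10,.22),(.60,-.02,.22),(.44,.06,.22)]):
    manip.move_pose(p,rot(a)); manip.dwell(.2); c=cap("wrist"); np.savez(f"w{i}.npz",**c); ims.append(c["image"])
    P=cloud(c)
    print(c["p"],manip.state()["clock"])
    for col in("green","yellow"):
        for m,st,ce in comps(mask(c,col),300):
            q=P[m];q=q[~np.isnan(q[:,0])]
            if len(q)<99: continue
            r=cv2.minAreaRect(q[:,:2].astype(np.float32))
            print(col,st[:5],"rect",np.round(r[0],4),np.round(r[1],4),round(r[2],1),"z",np.percentile(q[:,2],[5,50,95]))
cv2.imwrite("pics/w.png",np.vstack([ims[0][:300],ims[2][60:360]]))
E
```

```text
[0.5898 0.1758 0.3657] 3.35
green [  0 151  38  63 740] rect [0.0648 0.042 ] [0.0616 0.1293] 34.2 z [0.007  0.0147 0.0431]
green [ 153  150  207  151 6058] rect [0.5271 0.0244] [0.2465 0.1884] 7.2 z [0.0106 0.0121 0.0995]
green [ 209  180   79   27 2018] rect [0.5103 0.0644] [0.0983 0.0331] 7.3 z [0.0106 0.0118 0.013 ]
green [155 189  32  27 532] rect [0.4156 0.0463] [0.0536 0.0302] 81.3 z [0.0107 0.0124 0.0534]
green [  0 212  38  33 361] rect [ 0.0389 -0.0691] [0.1219 0.0502] 38.3 z [0.0096 0.0159 0.0684]
green [173 226  21  33 515] rect [ 0.4217 -0.0163] [0.0267 0.0491] 9.0 z [0.0106 0.0117 0.013 ]
green [ 214  231   76   23 1291] rect [0.5133 0.0418] [0.0991 0.1147] 7.3 z [0.0106 0.0118 0.0132]
green [233 276  60  18 890] rect [ 0.5606 -0.0087] [0.1785 0.0731] 70.1 z [0.0106 0.0117 0.0132]
green [312 287  28  14 344] rect [ 0.6186 -0.0416] [0.0353 0.0707] 9.2 z [0.0106 0.0123 0.0539]
yellow [ 184  157  157  119 7086] rect [0.5281 0.0332] [0.1939 0.1617] 7.2 z [0.032  0.0337 0.0518]
yellow [153 177  34  11 308] rect [0.4087 0.0728] [0.0786 0.0181] 7.8 z [0.0482 0.0527 0.0541]
yell
[... 1419 characters left out ...]
.1404 0.1637]
green [ 440  208   71   57 1717] rect [0.5859 0.0508] [0.0701 0.2082] 45.2 z [0.0105 0.0123 0.0993]
green [295 212  25  38 839] rect [ 0.4298 -0.015 ] [0.0295 0.0506] 7.2 z [0.0104 0.0117 0.0129]
green [ 341  216   79   24 1761] rect [0.5202 0.0016] [0.0994 0.0316] 7.3 z [0.0105 0.0117 0.0128]
green [291 260  29  36 869] rect [ 0.4344 -0.0836] [0.0368 0.0563] 7.0 z [0.0105 0.0117 0.0128]
green [ 340  263   68   19 1163] rect [ 0.5191 -0.0069] [0.0916 0.1423] 5.9 z [0.0105 0.0117 0.0129]
yellow [ 290  138  161  163 9395] rect [0.5076 0.0082] [0.1853 0.2073] 8.6 z [0.032  0.0336 0.0502]
yellow [443 198  37  10 320] rect [0.5994 0.0568] [0.0478 0.01  ] 7.9 z [0.0508 0.0526 0.0538]
```

View pics/w.png

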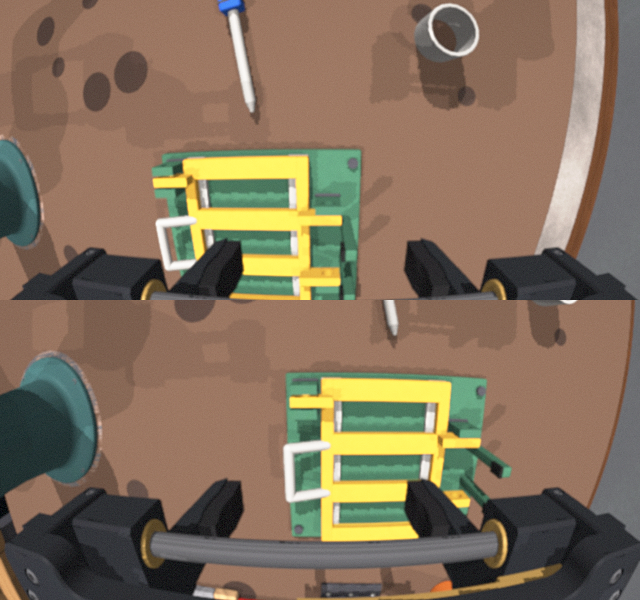

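```bash
python3 - <<'E'
from h import *
np.set_printoptions(precision=4,suppress=True)
Q=[];C=[]
for i in range(3):
    c=dict(np.load(f"w{i}.npz"));c["fish"]=True
    P=cloud(c);H=hsv(c);
    for k,col in enumerate(("green","yellow")):
        m=mask(c,col)>0; q=P[m]; ok=(q[:,0]>.36)&(q[:,0]<.7)&(abs(q[:,1])<.16); Q.append(q[ok]);C.append(np.full((ok.sum(),2),[k,i]))
Q=np.vstack(Q);C=np.vstack(C)
# yaw from plate-top edge extents
def f(psi,q): 
    R=np.array([[np.cos(psi),np.sin(psi)],[-np.sin(psi),np.cos(psi)]]); return q[:,:2]@R.T
g=Q[(C[:,0]==0)&(Q[:,2]>.009)&(Q[:,2]<.0145)]
r=cv2.minAreaRect(g[:,:2].astype(np.float32));print("plate",r)
ch=cv2.convexHull(g[:,:2].astype(np.float32))[:,0]
e=np.diff(np.vstack([ch,ch[:1]]),axis=0);L=np.linalg.norm(e,axis=1);an=(np.degrees(np.arctan2(e[:,1],e[:,0]))+45)%90-45
for l,x in zip(L,an):
    if l>.03: print("edge",round(float(l),3),round(float(x),2))
psi=np.radians(float(np.average(an[L>.03],weights=L[L>.03])));print("psi",psi)
def ext(n,s):
    p=f(psi,s);print(n,len(s),"x",np.percentile(p[:,0],[1,50,99]),"y",np.percentile(p[:,1],[1,50,99]),"z",np.median(s[:,2]))
ext("plate",g)
for i in range(3): ext("plate%d"%i,Q[(C[:,0]==0)&(Q[:,2]>.009)&(Q[:,2]<.0145)&(C[:,1]==i)])
top=(Q[:,2]>.0505)&(Q[:,2]<.056)
fx=f(psi,Q)
for col in(0,1):
    pts=Q[top&(C[:,0]==col)];p=f(psi,pts)
    G=np.zeros((400,400),np.uint8);ij=((p-[.3,-.2])*1000).astype(int);G[ij[:,0]%400,ij[:,1]%400]=1
    n,l=cv2.connectedComponents(cv2.dilate(G,np.ones((3,3))))
    lab=l[ij[:,0]%400,ij[:,1]%400]
    for k in range(1,n):
        if (lab==k).sum()>25: ext(f"top{col}",pts[lab==k])
b=(C[:,0]==1)&(Q[:,2]>.031)&(Q[:,2]<.036);ext("bars",Q[b])
# handle & pin
for i in range(3):
    c=dict(np.load(f"w{i}.npz"));c["fish"]=True;P=cloud(c).reshape(-1,3);H=hsv(c).reshape(-1,3)
    p=f(psi,P);m=(H[:,1]<70)&(H[:,2]>90)&(P[:,2]>.043)&(P[:,2]<.053)&(p[:,0]<.41)&(p[:,0]>.38)&(abs(p[:,1]+.06)<.06)
    if m.sum()>20: ext("handle%d"%i,P[m])
E
```

```text
plate ((0.5284587740898132, 0.009212590754032135), (0.2476130872964859, 0.21892234683036804), 7.161494731903076)
edge 0.145 7.16
edge 0.041 7.79
edge 0.088 7.06
edge 0.079 7.25
edge 0.045 5.87
edge 0.157 7.34
edge 0.211 7.13
psi 0.12467956492331521
plate 35264 x [0.4047 0.5375 0.6475] y [-0.1594 -0.0487  0.0515] z 0.011720673331650555
plate0 9586 x [0.4056 0.551  0.6481] y [-0.1462 -0.0128  0.0522] z 0.011719987128757908
plate1 15183 x [0.4054 0.5473 0.6478] y [-0.1624 -0.0552  0.0481] z 0.011753268051456378
plate2 10495 x [0.4035 0.5117 0.6455] y [-0.1566 -0.0496  0.0518] z 0.011674754345611382
top0 592 x [0.4099 0.4245 0.4375] y [0.0076 0.0125 0.0173] z 0.05274831271495947
top0 570 x [0.4104 0.4245 0.4378] y [0.0335 0.039  0.0434] z 0.05274445799058622
top0 381 x [0.5981 0.6129 0.6256] y [-0.1125 -0.1079 -0.1035] z 0.05267721702892941
top0 584 x [0.598  0.6112 0.6247] y [-0.0113 -0.0064 -0.0017] z 0.052752565245933525
top0 55 x [0.6254 0.6308 0.6379] y [-0.0836 -0.0764 -0.075 ] z 0.05353400147767606
top0 56 x [0.6254 0.6273 0.6366] y [-0.0368 -0.0267 -0.026 ] z 0.053771216226597474
top1 1001 x [0.4103 0.4329 0.4534] y [0.0203 0.0256 0.0305] z 0.05274975060734938
top1 1133 x [0.5784 0.6004 0.6248] y [-0.0233 -0.0182 -0.0133] z 0.05268006972116068
top1 860 x [0.5795 0.6055 0.6254] y [-0.1019 -0.0957 -0.0906] z 0.05264917711289821
bars 26418 x [0.4441 0.5186 0.5881] y [-0.158 -0.029  0.047] z 0.03367460885129417
handle0 281 x [0.4013 0.4069 0.4099] y [-0.0896 -0.0545 -0.0224] z 0.05008571395353539
handle1 372 x [0.4013 0.4068 0.4099] y [-0.092  -0.0561 -0.0224] z 0.05015133352253359
handle2 482 x [0.4003 0.4056 0.4099] y [-0.0913 -0.0542 -0.0219] z 0.0499972053935796
```

```bash
cat >> h.py <<'E'
PSI=0.1247
XF=np.array([np.cos(PSI),np.sin(PSI),0]);YF=np.array([-np.sin(PSI),np.cos(PSI),0]);Z=np.array([0,0,1.])
def fw(xr,yr,z): return xr*XF+yr*YF+z*Z
HINGE=fw(.6116,-.0572,.0398); CLEV=fw(.4240,.0436,.0398); HAND=fw(.4056,-.0560,.0445)
def pin(c,col,L,near,r=.06):
    """shoulder point and heading (unit) of a pin lying on the bench"""
    P=cloud(c);m=mask(c,col)>0;near=np.array(near)
    h=P[m&(np.hypot(P[...,0]-near[0],P[...,1]-near[1])<r)];h=h[(h[:,2]>.021)&(h[:,2]<.032)]
    rc=cv2.minAreaRect(h[:,:2].astype(np.float32));hc=np.array(rc[0])
    d=np.hypot(P[...,0]-hc[0],P[...,1]-hc[1])
    s=P[~m&(P[...,2]>.0155)&(P[...,2]<.0215)&(d>.034)&(d<.03+L+.01)]
    vx,vy,x0,y0=cv2.fitLine(s[:,:2].astype(np.float32),cv2.DIST_HUBER,0,.001,.001).ravel()
    v=np.array([vx,vy]);v*=np.sign(v@(s[:,:2].mean(0)-hc))
    t=(h[:,:2]-[x0,y0])@v; off=(h[:,:2]-[x0,y0])@np.array([-v[1],v[0]])
    sh=np.array([x0,y0])+v*np.percentile(t,99)
    ts=(s[:,:2]-sh)@v
    print(col,"shoulder",sh,"head",np.degrees(np.arctan2(v[1],v[0])),"handle t",np.percentile(t,[1,99]).ptp() if 0 else np.percentile(t,99)-np.percentile(t,1),"off",np.median(off),"ztop",np.median(h[:,2]),"shank n",len(s),"tip",ts.max(),"zs",np.median(s[:,2]))
    return sh,v
E
python3 - <<'E'
from h import *
np.set_printoptions(precision=4,suppress=True)
manip.move_pose((.47,.28,.17),rot(np.radians(15.5)));manip.dwell(.2)
c=cap("wrist");pin(c,"blue",.125,(.4635,.306))
cv2.imwrite("pics/p1.png",c["image"])
m=mask(c,"red");P=cloud(c)
for mm,st,ce in comps(m,100): print(st,np.nanmedian(P[mm],axis=0))
print(manip.state()["clock"])
E
```

```text
blue shoulder [0.458  0.3356] head 111.057144 handle t 0.053054600930264845 off 0.006623692627619353 ztop 0.02553233618190781 shank n 2384 tip 0.13005892122397172 zs 0.01785801744209095
[390  31  28  16 225] [0.5041 0.4411 0.0254]
[381  42  34  34 771] [0.5034 0.4191 0.0256]
[377  72  29  18 306] [0.5026 0.3966 0.0253]
[  0 365  32  35 763] [-1.4293 -1.9417 -0.3996]
6.3083
```

View pics/p1.png

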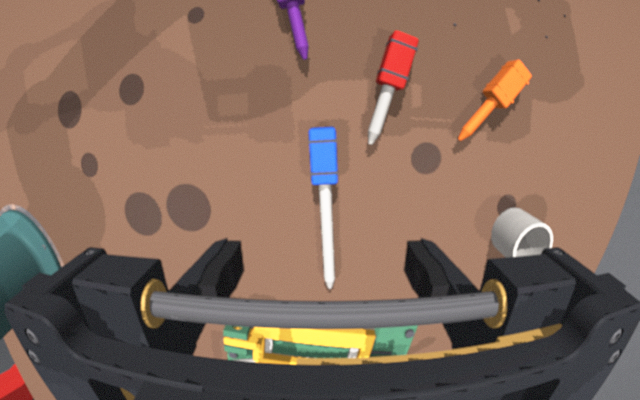

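```bash
python3 - <<'E'
s=open("h.py").read()
s=s.replace("    vx,vy,x0,y0=cv2","""    b=cv2.boxPoints(rc);e=max((b[1]-b[0],b[2]-b[1]),key=np.linalg.norm);e=e/np.linalg.norm(e)
    s=s[abs((s[:,:2]-hc)@np.array([-e[1],e[0]]))<.014]
    vx,vy,x0,y0=cv2""").replace("np.percentile(t,[1,99]).ptp() if 0 else ","")
open("h.py","w").write(s)
E
python3 - <<'E'
from h import *
np.set_printoptions(precision=4,suppress=True)
c=cap("wrist");sh,v=pin(c,"blue",.125,(.4635,.306))
hd=np.arctan2(v[1],v[0]);a=hd+np.pi/2;print(a)
manip.set_gripper(.05,20)
g=sh-v*.024; 
manip.move_pose((*g,.08),rot(a));manip.dwell(.2)
c=cap("wrist");sh,v=pin(c,"blue",.125,sh,.07)
print(manip.state()["tool_pos"],manip.state()["clock"])
cv2.imwrite("pics/p2.png",c["image"])
E
```

```text
blue shoulder [0.4662 0.2819] head -68.593796 handle t 0.0531458076588322 off 0.005132351921016741 ztop 0.02556326277400775 shank n 1024 tip 0.1239905614164764 zs 0.01778621621078591
0.3736087
blue shoulder [0.466  0.2825] head -68.36847 handle t 0.05241326733490155 off 0.005243785225578668 ztop 0.025545851791360707 shank n 1112 tip 0.12017550411208455 zs 0.017799778982842435
[0.4594 0.3049 0.0824] 7.7833
```

```bash
python3 - <<'E'
from h import *
np.set_printoptions(precision=4,suppress=True)
c=cap("wrist");P=cloud(c);m=mask(c,"blue")>0;H=hsv(c)
h=P[m&(np.hypot(P[...,0]-.4635,P[...,1]-.306)<.07)];h=h[(h[:,2]>.021)&(h[:,2]<.032)]
rc=cv2.minAreaRect(h[:,:2].astype(np.float32));print(rc)
hc=np.array(rc[0]);b=cv2.boxPoints(rc);e=max((b[1]-b[0],b[2]-b[1]),key=np.linalg.norm);e=e/np.linalg.norm(e);e*=-np.sign(e[1]);n=np.array([-e[1],e[0]])
print(np.degrees(np.arctan2(e[1],e[0])))
d=P[...,:2]-hc;t=d@e;o=d@n
for k in np.arange(.02,.16,.01):
    q=(t>k)&(t<k+.01)&(abs(o)<.03)&(P[...,2]>.008)
    print(round(k,3),q.sum(),np.nanpercentile(o[q],[5,50,95]),np.nanpercentile(P[...,2][q],[5,50,95]),np.median(H[q],axis=0) if q.any() else 0)
E
```

```text
((0.4614982604980469, 0.3081108033657074), (0.02540503442287445, 0.054752279072999954), 18.160879135131836)
-71.83912
0.02 280 [-0.0119 -0.0006  0.0114] [0.0239 0.0255 0.0266] [107. 174. 254.]
0.03 173 [-0.0054 -0.0001  0.0053] [0.015  0.0179 0.0192] [ 17.   8. 237.]
0.04 166 [-0.0053 -0.0001  0.0055] [0.0146 0.0178 0.0191] [ 15.   3. 252.]
0.05 155 [-0.0054 -0.0001  0.0051] [0.0144 0.0178 0.0192] [ 15.   3. 252.]
0.06 148 [-0.0052 -0.0002  0.005 ] [0.0146 0.0179 0.0191] [ 15.   3. 252.]
0.07 85 [-0.0054 -0.0005  0.0052] [0.0146 0.0177 0.0188] [ 16.   5. 249.]
0.08 0 nan nan 0
0.09 0 nan nan 0
0.1 16 [-0.0032  0.0001  0.0034] [0.017  0.0183 0.0195] [ 20.   2. 254.]
0.11 110 [-0.0053 -0.      0.0055] [0.0141 0.0177 0.0192] [ 16.   4. 252.]
0.12 90 [-0.0049 -0.0002  0.0048] [0.0157 0.018  0.0192] [ 18.   5. 248.]
0.13 88 [-0.0054 -0.0004  0.0052] [0.0142 0.0179 0.0193] [ 16.  13. 213.]
0.14 31 [-0.0038  0.0004  0.0042] [0.0151 0.0168 0.0187] [ 15.   9. 233.]
0.15 0 nan nan 0
0.16 0 nan nan 0
  return np.nanmean(a, axis, out=out, keepdims=keepdims)
```

View pics/p2.png

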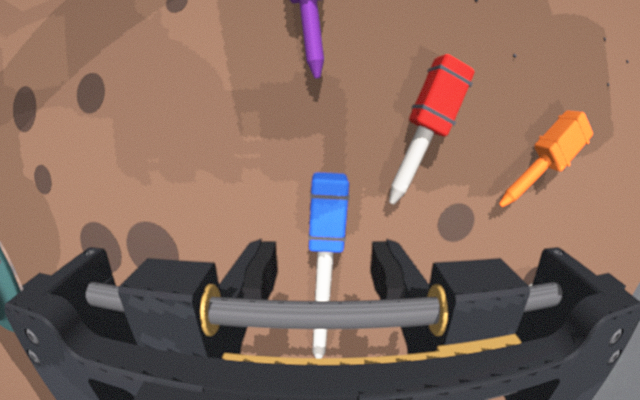

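```bash
python3 - <<'E'
s=open("h.py").read()
i=s.index("    d=np.hypot(P[...,0]-hc[0]");j=s.index("    return sh,v")
s=s[:i]+'''    b=cv2.boxPoints(rc);e=max((b[1]-b[0],b[2]-b[1]),key=np.linalg.norm);e=e/np.linalg.norm(e)
    d=P[...,:2]-hc;g=(abs(P[...,2]-.0175)<.003)&(hsv(c)[...,1]<60)
    def sel(e): return g&(abs(d@np.array([-e[1],e[0]]))<.012)&(d@e>.031)&(d@e<.03+L)
    if sel(-e).sum()>sel(e).sum(): e=-e
    q=d[sel(e)]; vx,vy,_,_=cv2.fitLine(np.vstack([q]+[np.zeros((1,2))]*50).astype(np.float32),cv2.DIST_HUBER,0,.001,.001).ravel()
    v=np.array([vx,vy]);v*=np.sign(v@e)
    sh=hc+v*.0275
    print(col,"shoulder",sh,"rect",rc[1],"head rect/line",np.degrees(np.arctan2(e[1],e[0])),np.degrees(np.arctan2(v[1],v[0])),"n",len(q),"tip",((q@v).max() if len(q) else 0)-.0275,"ztop",np.median(h[:,2]))
'''+s[j:]
open("h.py","w").write(s)
E
python3 - <<'E'
from h import *
np.set_printoptions(precision=4,suppress=True)
c=cap("wrist");sh,v=pin(c,"blue",.125,(.4635,.306))
a=np.arctan2(v[1],v[0])+np.pi/2
g=sh-v*.024
manip.move_pose((*g,.06),rot(a))
manip.move_linear((*g,.003),.08)
manip.dwell(.2);print(manip.state()["tool_pos"],g,manip.state()["contact_force"])
manip.set_gripper(0,50);s=manip.state();print(s["gripper_width"],s["tool_pos"])
manip.move_linear((*g,.12),.15)
D=.055+.125+.025+.024
p=HINGE+YF*D;p[2]=.030
manip.move_pose(p+[0,0,.09],rot(PSI));manip.move_linear(p,.15);manip.dwell(.4)
s=manip.state();print(s["tool_pos"],p,s["gripper_width"],s["contact_force"],s["clock"])
c=cap("wrist");np.savez("ins.npz",**c);cv2.imwrite("pics/p3.png",c["image"])
P=cloud(c);q=(P-HINGE);x,y,z=q@XF,q@YF,P[...,2];H=hsv(c)
w=(H[...,1]<60)&(H[...,2]>120)
for k in np.arange(.06,.20,.01):
    m=w&(y>k)&(y<k+.01)&(abs(x)<.02)&(z>.025)&(z<.06)
    if m.sum()>5: print(round(k,3),m.sum(),np.percentile(x[m],[3,50,97]),np.percentile(z[m],[50,98]))
for s0 in(0,):
    m=(mask(c,"green")>0)&(z>.0495)&(z<.056)&(abs(x)<.02)
    print("kn",m.sum(),np.percentile(x[m],[1,50,99]),np.percentile(y[m],[1,50,99]),np.median(z[m]))
E
```

```text
blue shoulder [0.4701 0.2819] rect (0.025422660633921623, 0.0545516163110733) head rect/line -71.80002 -71.78284 n 1009 tip 0.11955163753444123 ztop 0.025591502141522227
[0.4631 0.305  0.0037] [0.4626 0.3047] [ 0.0354 -0.3397  0.0627]
0.025495004047586242 [0.4628 0.3048 0.0031]
[0.5859 0.2466 0.0306] [0.5855 0.2465 0.03  ] 0.02579084390954556 [-0.0189 -1.05   -3.6207] 12.3667
0.16 30 [-0.006  -0.002   0.0054] [0.0435 0.0453]
0.17 232 [-0.0058  0.      0.0052] [0.0452 0.0467]
0.18 249 [-0.0056 -0.0005  0.0051] [0.0454 0.0469]
0.19 49 [-0.0044 -0.      0.0038] [0.0457 0.0473]Traceback (most recent call last):
  File "<stdin>", line 23, in <module>
    return _quantile_unchecked(
        a, q, axis, out, overwrite_input, method, keepdims, weights)
    return _ureduce(a,
                    func=_quantile_ureduce_func,
    ...<5 lines>...
                    overwrite_input=overwrite_input,
                    method=method)
    r = func(a, **kwargs)
    result = _quantile(arr,
                       quantiles=q,
    ...<2 lines>...
                       out=out,
                       weights=wgt)
    slices_having_nans = np.isnan(arr[-1, ...])
                                  ~~~^^^^^^^^^
IndexError: index -1 is out of bounds for axis 0 with size 0
```

View pics/p3.png

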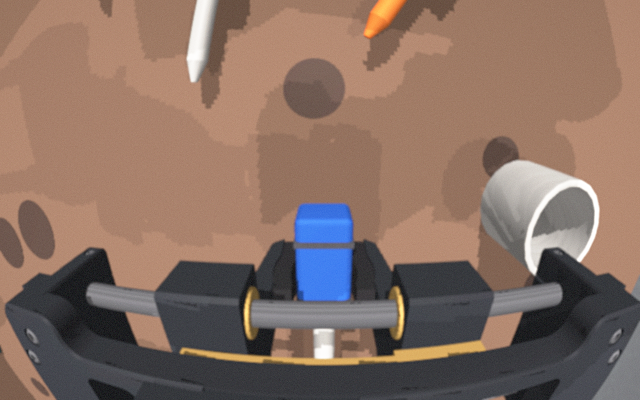

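```bash
cat >> h.py <<'E'
def shank(c,O,lo,hi,step=.02):
    P=cloud(c);q=P-O;x,y,z=q@XF,q@YF,P[...,2];H=hsv(c);w=(H[...,1]<70)&(H[...,2]>110)&(abs(x)<.014)&(z>O[2]-.015)&(z<O[2]+.02)
    for k in np.arange(lo,hi,step):
        m=w&(y>k)&(y<k+step)
        if m.sum()>5: print(round(k,3),m.sum(),"x",np.percentile(x[m],[3,50,97]),"z",np.percentile(z[m],[50,90]))
    for nm,zz in(("green",1),("yellow",1)):
        m=(mask(c,nm)>0)&(abs(z-O[2]-.013)<.003)&(abs(x)<.02)&(abs(y)<.062)
        if m.sum()>5: print(nm,m.sum(),"x",np.percentile(x[m],[2,50,98]),"z",np.percentile(z[m],[50,90]))
E
python3 - <<'E'
from h import *
np.set_printoptions(precision=4,suppress=True)
ims=[]
for n in("scene","top"):
    c=cap(n);print(n);shank(c,HINGE,.06,.22);u=proj(c,HINGE+YF*.09)[0].astype(int);print(u)
    ims.append(cv2.resize(c["image"][max(u[1]-50,0):u[1]+50,u[0]-70:u[0]+70],(800,570))[:290 if 0 else 570])
cv2.imwrite("pics/p4.png",cv2.resize(np.vstack(ims),(420,600)))
E
```

```text
scene
0.08 21 x [-0.0043  0.0022  0.0055] z [0.0441 0.0474]
0.1 22 x [-0.0023  0.0025  0.0052] z [0.0468 0.0486]
0.12 25 x [-0.0034  0.002   0.0054] z [0.0454 0.0492]
0.14 22 x [-0.004   0.0022  0.0051] z [0.0453 0.0485]
0.16 21 x [-0.0034  0.0024  0.0057] z [0.0449 0.0485]
0.18 22 x [-0.0056  0.0011  0.006 ] z [0.0453 0.0491]
0.2 10 x [-0.0111  0.0012  0.0042] z [0.043  0.0466]
green 11 x [-0.0068  0.0028  0.013 ] z [0.0544 0.0556]
yellow 46 x [-0.018  -0.0064  0.0152] z [0.0542 0.0555]
[349 213]
top
0.08 29 x [-0.0076 -0.0021  0.0038] z [0.0436 0.0468]
0.1 31 x [-0.0066 -0.003   0.0025] z [0.0449 0.0485]
0.12 31 x [-0.0067 -0.0028  0.0035] z [0.0442 0.0486]
0.14 34 x [-0.0074 -0.0027  0.0035] z [0.0443 0.0484]
0.16 31 x [-0.0072 -0.003   0.0033] z [0.0442 0.0483]
0.18 33 x [-0.0067 -0.0019  0.0033] z [0.044  0.0463]
green 60 x [-0.0147  0.0021  0.0154] z [0.0527 0.0547]
yellow 52 x [-0.0193 -0.0078  0.012 ] z [0.0532 0.0549]
[284 164]
```

View pics/p4.png

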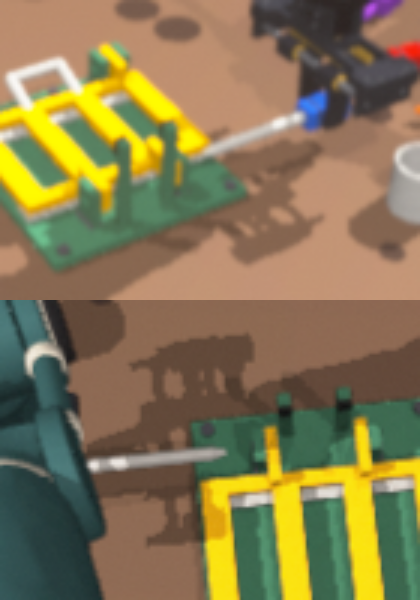

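```bash
cat >> h.py <<'E'
def insert(O,d0,d1,z,dx=0,step=.008,fmax=15,rate=.05,f0=None):
    "push tcp along -YF from distance d0 to d1 (tcp to O, along YF)"
    if f0 is None: f0=manip.state()["contact_force"]
    d=d0
    while d>d1+1e-6:
        d=max(d-step,d1);p=O+YF*d+XF*dx;p[2]=z;manip.move_linear(p,rate)
        s=manip.state();f=s["contact_force"]-f0;q=s["tool_pos"]-O
        print(f"d {d:.4f} act {q@YF:.4f} x {q@XF-dx:.4f} fx {f@XF:.1f} fy {f@YF:.1f} fz {f[2]:.1f} w {s['gripper_width']:.4f}")
        if f@YF>fmax or np.linalg.norm(f)>30: print("STOP");break
    return d
E
python3 - <<'E'
from h import *
manip.set_gripper(0,60)
insert(HINGE,.229,.15,.030)
print(manip.state()["clock"])
E
```

```text
d 0.2210 act 0.2205 x -0.0001 fx -0.3 fy 0.4 fz 0.4 w 0.0259
d 0.2130 act 0.2126 x -0.0000 fx 0.3 fy 0.9 fz -0.1 w 0.0256
d 0.2050 act 0.2046 x -0.0000 fx 0.9 fy -0.4 fz 1.0 w 0.0254
d 0.1970 act 0.1966 x -0.0000 fx 1.4 fy 0.1 fz 0.4 w 0.0252
d 0.1890 act 0.1887 x -0.0001 fx 1.0 fy 0.7 fz 0.3 w 0.0254
d 0.1810 act 0.1806 x -0.0000 fx 1.0 fy 0.5 fz -0.1 w 0.0255
d 0.1730 act 0.1726 x -0.0000 fx 1.2 fy 0.7 fz 0.6 w 0.0253
d 0.1650 act 0.1646 x -0.0000 fx 1.4 fy -0.7 fz 1.0 w 0.0256
d 0.1570 act 0.1566 x -0.0000 fx 0.5 fy 0.8 fz 0.6 w 0.0257
d 0.1500 act 0.1497 x -0.0000 fx 1.2 fy 0.2 fz -0.6 w 0.0255
15.8
```

```bash
python3 - <<'E'
from h import *
d=insert(HINGE,.150,.084,.030)
insert(HINGE,d,.072,.030,step=.0015,fmax=20,rate=.03)
print(manip.state()["clock"])
E
```

```text
d 0.1420 act 0.1416 x -0.0000 fx -1.2 fy 0.3 fz 1.9 w 0.0255
d 0.1340 act 0.1336 x -0.0000 fx -0.8 fy -0.3 fz 1.4 w 0.0257
d 0.1260 act 0.1256 x -0.0000 fx -1.1 fy 0.5 fz 1.7 w 0.0260
d 0.1180 act 0.1177 x -0.0000 fx -1.2 fy -0.2 fz 1.4 w 0.0251
d 0.1100 act 0.1128 x -0.0000 fx -0.3 fy 11.7 fz 1.3 w 0.0258
d 0.1020 act 0.1106 x -0.0002 fx -2.2 fy 31.7 fz 0.7 w 0.0255
STOP
d 0.1005 act 0.1103 x -0.0001 fx 1.3 fy 2.7 fz 0.1 w 0.0255
d 0.0990 act 0.1099 x -0.0001 fx 1.1 fy 6.2 fz 0.6 w 0.0255
d 0.0975 act 0.1000 x 0.0021 fx 3.4 fy -24.8 fz 4.7 w 0.0257
d 0.0960 act 0.0977 x 0.0021 fx 3.5 fy -25.2 fz 4.8 w 0.0256
d 0.0945 act 0.0960 x 0.0022 fx 2.0 fy -23.9 fz 5.1 w 0.0254
d 0.0930 act 0.0945 x 0.0021 fx 3.3 fy -25.2 fz 4.4 w 0.0253
d 0.0915 act 0.0931 x 0.0022 fx 2.4 fy -24.8 fz 4.8 w 0.0257
d 0.0900 act 0.0917 x 0.0022 fx 4.0 fy -25.0 fz 5.2 w 0.0256
d 0.0885 act 0.0902 x 0.0022 fx 2.9 fy -25.2 fz 4.5 w 0.0255
d 0.0870 act 0.0888 x 0.0022 fx 3.1 fy -24.5 fz 4.7 w 0.0254
d 0.0855 act 0.0873 x 0.0022 fx 4.0 fy -24.3 fz 5.1 w 0.0258
d 0.0840 act 0.0859 x 0.0021 fx 3.0 fy -23.6 fz 4.5 w 0.0256
d 0.0825 act 0.0845 x 0.0021 fx 3.1 fy -23.7 fz 5.0 w 0.0256
d 0.0810 act 0.0831 x 0.0022 fx 3.1 fy -22.7 fz 4.3 w 0.0259
d 0.0795 act 0.0816 x 0.0021 fx 4.4 fy -23.2 fz 4.4 w 0.0252
d 0.0780 act 0.0802 x 0.0021 fx 3.4 fy -23.1 fz 5.0 w 0.0255
d 0.0765 act 0.0795 x 0.0021 fx 3.7 fy -19.8 fz 4.5 w 0.0254
d 0.0750 act 0.0794 x 0.0021 fx 3.1 fy -15.7 fz 4.5 w 0.0254
d 0.0735 act 0.0794 x 0.0021 fx 3.7 fy -10.2 fz 4.5 w 0.0257
d 0.0720 act 0.0793 x 0.0021 fx 3.6 fy -5.0 fz 4.5 w 0.0252
22.65
```

```bash
python3 - <<'E'
from h import *
np.set_printoptions(precision=4,suppress=True)
manip.set_gripper(.05);s=manip.state();print(s["tool_pos"],s["contact_force"])
p=s["tool_pos"];manip.move_linear((p[0],p[1],.16),.15)
# view from front and +y, camera to side, looking at hinge
manip.move_pose(HINGE+YF*.06+np.array([0,0,.13]),rot(PSI));manip.dwell(.3)
c=cap("wrist");P=cloud(c);q=P-HINGE;x,y,z=q@XF,q@YF,P[...,2]
m=(mask(c,"blue")>0)&(z>.035)&(abs(x)<.03)&(y<.16)
print("blue y",np.percentile(y[m],[1,99]),"x",np.percentile(x[m],[1,99]),"z",np.percentile(z[m],[50,95]))
for k in(.06,.07,.08,.09,.10): 
    mm=m&(abs(y-k)<.005);print(k,np.percentile(x[mm],[2,98]).mean(),np.median(z[mm]))
cv2.imwrite("pics/p5.png",c["image"][100:]);print(manip.state()["clock"])
m=(mask(c,"yellow")>0)&(abs(z-.053)<.003)&(abs(x)<.016)&(y>0);print("yk",np.percentile(x[m],[2,98]),np.percentile(y[m],[1,99]),np.median(z[m]))
E
```

```text
[0.6113 0.0917 0.0347] [4.522  2.4505 6.5657]
blue y [0.0564 0.1104] x [-0.0156  0.0115] z [0.05   0.0525]
0.06 -0.0021972990137466833 0.0503914952565796
0.07 -0.0021724861354158343 0.050521095621990725
0.08 -0.0021393065761332554 0.050172881486555104
0.09 -0.0021646060106732916 0.05007642693512576
0.1 -0.002059410555178151 0.04964489873786773
24.8083
yk [-0.0158  0.0103] [0.0335 0.0436] 0.05276542241116977
```

View pics/p5.png

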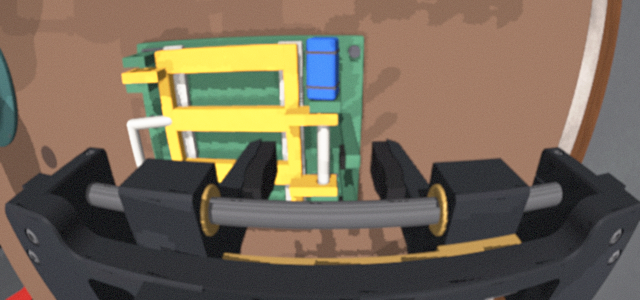

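Blue handle seated: its shoulder edge is at y = 56 mm against a knuckle face at 55 mm, and the shank passes both frame knuckles. Next, swing the frame open.

```bash
cat >> h.py <<'E'
def arc(th,O=HINGE,dz=-.019):
    R=.20606;ph=np.radians(1.39+th);return O+XF*(-R*np.cos(ph))+Z*(R*np.sin(ph)+dz)
def swing(t0,t1,n,rate=.12,fmax=30):
    f0=manip.state()["contact_force"]
    for th in np.linspace(t0,t1,n+1)[1:]:
        manip.move_linear(arc(th),rate);s=manip.state();f=s["contact_force"]-f0
        print(f"th {th:.1f} f {f@XF:.1f} {f@YF:.1f} {f[2]:.1f} w {s['gripper_width']:.4f} err {np.linalg.norm(s['tool_pos']-arc(th)):.4f}")
        if np.linalg.norm(f)>fmax: print("STOP");break
E
python3 - <<'E'
from h import *
np.set_printoptions(precision=4,suppress=True)
p=arc(0);manip.set_gripper(.04,25)
manip.move_pose(p+.07*Z,rot(PSI));manip.dwell(.2)
c=cap("wrist");P=cloud(c);q=P-HINGE;x,y,z=q@XF,q@YF,P[...,2];H=hsv(c)
m=(H[...,1]<70)&(H[...,2]>110)&(z>.042)&(z<.054)&(x<-.195)&(x>-.22)&(abs(y)<.04)
print("handle",m.sum(),np.percentile(x[m],[2,50,98]),np.percentile(y[m],[2,98]),np.percentile(z[m],[50,95]))
manip.move_linear(p,.1);manip.dwell(.2);print(manip.state()["tool_pos"]-p,manip.state()["contact_force"])
manip.set_gripper(0,25);print(manip.state()["gripper_width"])
swing(0,15,3,.08)
print(manip.state()["clock"])
E
```

```text
handle 2017 [-0.2142 -0.2069 -0.1958] [-0.0351  0.0321] [0.0493 0.0512]
[ 0.0003 -0.      0.0005] [-0.55    0.3627 -0.5116]
0.010680671756689812
th 5.0 f 4.6 0.0 -8.8 w 0.0104 err 0.0003
th 10.0 f 5.5 0.0 -9.2 w 0.0106 err 0.0005
th 15.0 f 5.5 0.2 -10.6 w 0.0101 err 0.0005
29.0583
```

```bash
python3 - <<'E'
from h import *
swing(15,100,12,.15)
swing(100,107,7,.05,12)
print(manip.state()["clock"])
c=cap("scene");cv2.imwrite("pics/p6.png",c["image"][60:300,150:500])
E
```

```text
th 22.1 f -0.5 0.4 1.6 w 0.0100 err 0.0004
th 29.2 f 4.4 1.1 -2.2 w 0.0092 err 0.0006
th 36.2 f 7.1 1.2 -4.4 w 0.0098 err 0.0013
th 43.3 f 4.8 1.5 -5.9 w 0.0094 err 0.0021
th 50.4 f 5.3 1.3 -7.8 w 0.0092 err 0.0032
th 57.5 f 1.7 1.6 -7.1 w 0.0089 err 0.0041
th 64.6 f 2.4 1.2 -9.8 w 0.0089 err 0.0041
th 71.7 f 2.3 1.3 -12.4 w 0.0085 err 0.0041
th 78.8 f -0.1 2.7 -15.0 w 0.0085 err 0.0038
th 85.8 f -1.6 2.9 -15.9 w 0.0088 err 0.0030
th 92.9 f -3.8 2.1 -15.8 w 0.0093 err 0.0024
th 100.0 f -5.4 3.0 -14.7 w 0.0096 err 0.0017
th 101.0 f -0.8 0.3 0.5 w 0.0095 err 0.0022
th 102.0 f -1.0 0.8 0.6 w 0.0092 err 0.0022
th 103.0 f -1.9 -0.9 1.4 w 0.0095 err 0.0021
th 104.0 f -1.9 -1.1 1.6 w 0.0091 err 0.0022
th 105.0 f -2.2 -0.6 1.6 w 0.0096 err 0.0021
th 106.0 f -4.0 -0.5 4.0 w 0.0096 err 0.0027
th 107.0 f -4.2 -1.1 5.5 w 0.0095 err 0.0029
34.6083
```

View pics/p6.png

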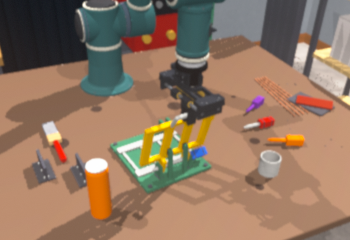

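```bash
python3 - <<'E'
from h import *
np.set_printoptions(precision=4,suppress=True)
manip.set_gripper(.035);manip.dwell(.3)
p=manip.state()["tool_pos"];print((p-HINGE)@XF,p[2])
manip.move_linear(p+.07*Z,.15)
# look at nests from in front
manip.move_pose(fw(.45,-.03,.24),rot(PSI));manip.dwell(.2)
c=cap("wrist");np.savez("nest.npz",**c);cv2.imwrite("pics/p7.png",c["image"])
P=cloud(c);q=P-HINGE;x,y,z=q@XF,q@YF,P[...,2];H=hsv(c)
w=(H[...,1]<60)&(H[...,2]>120)&(z>.014)&(z<.024)&(abs(y)<.1)&(x<-.02)&(x>-.18)
print("white z",np.percentile(z[w],[5,50,95]))
for lo,hi in((-.18,-.1),(-.09,-.02)):
    m=w&(x>lo)&(x<hi)
    for yy in(-.062,0,.062):
        k=m&(abs(y-yy)<.03)
        if k.sum()>20: print(lo,yy,k.sum(),"x",np.percentile(x[k],[2,50,98]),"y",np.percentile(y[k],[2,98]),"z",np.median(z[k]))
print(manip.state()["clock"])
g=(mask(c,"green")>0)&(abs(z-.016)<.0015)&(abs(y)<.11)&(x<-.05)&(x>-.14)
hy,b=np.histogram(y[g],bins=np.arange(-.11,.11,.004));print([(round(float(v),3),int(n)) for v,n in zip(b,hy) if n>40])
E
```

```text
0.06503291830165457 0.21611152776300485
white z [0.0151 0.0194 0.0208]
-0.18 -0.062 853 x [-0.1692 -0.1563 -0.1127] y [-0.0912 -0.0325] z 0.019498319177409518
-0.18 0 1025 x [-0.1688 -0.1564 -0.1051] y [-0.0298  0.0296] z 0.019549604689536093
-0.18 0.062 1121 x [-0.1696 -0.1567 -0.107 ] y [0.0323 0.0917] z 0.019525048150903945
-0.09 -0.062 788 x [-0.0791 -0.0364 -0.0227] y [-0.091  -0.0326] z 0.019406199031296867
-0.09 0 937 x [-0.0848 -0.0365 -0.0227] y [-0.0291  0.0293] z 0.019398234264617897
-0.09 0.062 1008 x [-0.0835 -0.0369 -0.0232] y [0.0328 0.0916] z 0.019532643386603404
37.3
[]
```

View pics/p7.png

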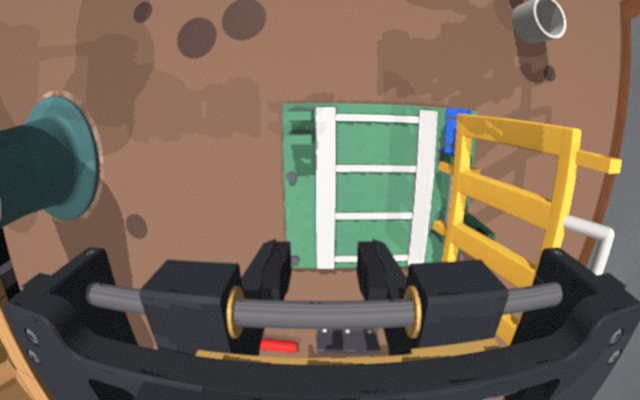

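```bash
cat >> h.py <<'E'
def tee(c,near,r=.07):
    P=cloud(c);H=hsv(c);m=(abs(P[...,2]-.0495)<.003)&(np.hypot(P[...,0]-near[0],P[...,1]-near[1])<r)&(H[...,1]<120)&(H[...,2]<140)
    n,l,s,ce=cv2.connectedComponentsWithStats(m.astype(np.uint8));k=1+np.argmax(s[1:,4])
    q=P[l==k];rc=cv2.minAreaRect(q[:,:2].astype(np.float32))
    b=cv2.boxPoints(rc);e=max((b[1]-b[0],b[2]-b[1]),key=np.linalg.norm);e=e/np.linalg.norm(e)
    lx=cv2.fitLine(q[:,:2].astype(np.float32),cv2.DIST_HUBER,0,.001,.001).ravel()[:2]
    e=lx*np.sign(lx[0])
    print("tee",np.array(rc[0]),"size",rc[1],"head",np.degrees(np.arctan2(e[1],e[0])),"n",len(q),"z",np.median(q[:,2]))
    return np.array(rc[0]),np.arctan2(e[1],e[0])
E
python3 - <<'E'
from h import *
np.set_printoptions(precision=4,suppress=True)
manip.move_pose((.45,-.2,.26),rot(np.radians(94)));manip.dwell(.2)
c=cap("wrist");np.savez("t.npz",**c);cv2.imwrite("pics/p8.png",c["image"])
P=cloud(c);H=hsv(c)
m=(H[...,0]>5)&(H[...,0]<15)&(H[...,1]>190)&(H[...,2]>100)&(P[...,2]>.02)&(P[...,2]<.15)&(P[...,1]<-.1)&(P[...,0]>.5)
if m.sum(): print("can",m.sum(),np.percentile(P[m],[2,50,98],axis=0))
for n in((.5198,-.2305),(.458,-.3335)): tee(c,n)
print(manip.state()["clock"])
E
```

```text
can 882 [[ 0.6549 -0.243   0.0771]
 [ 0.6587 -0.2186  0.1079]
 [ 0.6705 -0.1961  0.1327]]
tee [ 0.5196 -0.2291] size (0.0946187674999237, 0.009097657166421413) head 4.3933687 n 449 z 0.04960215590411288
tee [ 0.4583 -0.332 ] size (0.09481664001941681, 0.009338866919279099) head 3.591808 n 502 z 0.04944460012020546
39.2833
```

View pics/p8.png

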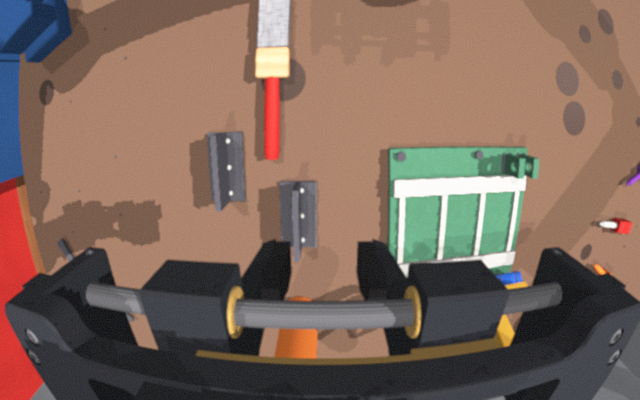

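```bash
cat >> h.py <<'E'
def nest(k): return HINGE-.0961*XF+k*.062*YF
def puttee(near,k):
    manip.set_gripper(.04,45)
    manip.move_pose((near[0],near[1],.15),rot(np.radians(94)));manip.dwell(.15)
    t,h=tee(cap("wrist"),near,.08)
    a=h+np.pi/2
    manip.move_pose((*t,.09),rot(a));manip.move_linear((*t,.016),.12);manip.dwell(.1)
    s=manip.state();print("at",s["tool_pos"][:2]-t,s["tool_pos"][2]);zt=s["tool_pos"][2]
    manip.set_gripper(0,45);print("w",manip.state()["gripper_width"])
    manip.move_linear((*t,.14),.2)
    n=nest(k);p=np.array([n[0],n[1],.14]);manip.move_pose(p,rot(PSI+np.pi/2))
    p[2]=.045;manip.move_linear(p,.15);f0=manip.state()["contact_force"]
    for z in(.034,.0285,.0275):
        p[2]=z;manip.move_linear(p,.05);f=manip.state()["contact_force"]-f0;print("z",z,f,manip.state()["tool_pos"]-p)
        if np.linalg.norm(f)>12: break
    manip.set_gripper(.03);manip.move_linear((p[0],p[1],.16),.2)
    print(manip.state()["clock"])
E
python3 - <<'E'
from h import *
np.set_printoptions(precision=4,suppress=True)
puttee((.5196,-.2291),0)
E
```

```text
tee [ 0.5198 -0.2291] size (0.09421143680810928, 0.007678487338125706) head 3.588245 n 841 z 0.04966063570221119
at [ 0.0011 -0.0005] 0.017292789005411088
w 0.007262596329662869
z 0.034 [-0.6435 -0.4023 -0.8096] [-0.0003  0.0001 -0.0001]
z 0.0285 [ 0.1447 -1.0127 -0.8885] [-0.0001  0.     -0.0002]
z 0.0275 [-4.0549  0.3358  9.3554] [-0.0001  0.      0.0006]
46.8583
```

```bash
python3 - <<'E'
from h import *
np.set_printoptions(precision=4,suppress=True)
puttee((.4583,-.332),-1)
manip.move_pose(nest(-.5)-.03*XF+np.array([0,0,.24]),rot(PSI+np.pi/2));manip.dwell(.2)
c=cap("wrist");P=cloud(c);q=P-HINGE;x,y,z=q@XF+.0961,q@YF,P[...,2];H=hsv(c)
for k in(0,-1):
    m=(z>.055)&(z<.066)&(abs(y-k*.062)<.02)&(abs(x)<.06)
    print("web",k,m.sum(),np.percentile(x[m],[1,99]),np.percentile(y[m]-k*.062,[1,50,99]),np.percentile(z[m],[5,50,95]))
    m=(z>.014)&(z<.024)&(abs(y-k*.062)<.024)&(abs(y-k*.062)>.007)&(abs(x)<.042)
    for s in(-1,1):
        for e in(-1,1):
            mm=m&(np.sign(y-k*.062)==s)&(np.sign(x)==e)
            if mm.sum()>5:print("  flange z",s,e,mm.sum(),np.median(z[mm]))
cv2.imwrite("pics/p9.png",c["image"])
c=cap("top");cv2.imwrite("pics/top2.png",c["image"])
for mm,st,ce in comps(mask(c,"red"),40): print(st,np.nanmedian(cloud(c)[mm],axis=0))
E
```

```text
tee [ 0.4584 -0.3317] size (0.09511005878448486, 0.008034229278564453) head 1.8946054 n 621 z 0.049726971919751894
at [ 0.001  -0.0008] 0.0173208720491064
w 0.00763520265306439
z 0.034 [-0.7945  0.3131 -0.0306] [-0.0003  0.0001 -0.0001]
z 0.0285 [-1.7772 -0.3009  0.495 ] [-0.0001  0.0001 -0.0002]
z 0.0275 [-5.0613 -0.0031 10.1585] [-0.0001  0.      0.0007]
55.3667
web 0 504 [-0.048   0.0463] [-0.0033  0.0004  0.0045] [0.0597 0.0615 0.0627]
  flange z -1 -1 394 0.01757976024927571
  flange z -1 1 374 0.01760820261213411
  flange z 1 -1 349 0.017772501565744614
  flange z 1 1 321 0.017638050653527082
web -1 500 [-0.0482  0.0465] [-0.0028  0.0013  0.0049] [0.0597 0.0615 0.0628]
  flange z -1 -1 378 0.017681647459294625
  flange z -1 1 345 0.017607916287979475
  flange z 1 -1 399 0.017701378949621926
  flange z 1 1 349 0.01759480993413054
[  47  194   48   49 1076] [0.4545 0.6701 0.0122]
[170 196  22  11 199] [0.5028 0.3801 0.0258]
[425 230  10  41 321] [ 0.3903 -0.2689  0.0168]
```

View pics/p9.png

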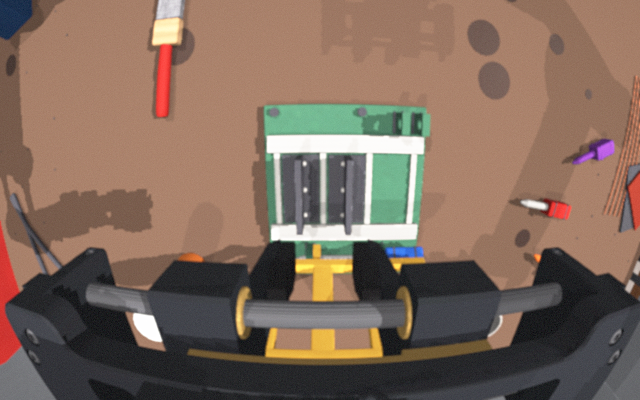

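```bash
python3 - <<'E'
from h import *
np.set_printoptions(precision=4,suppress=True)
manip.set_gripper(.04,25)
p=arc(106);manip.move_pose(p+.09*Z,rot(PSI));manip.dwell(.3)
c=cap("wrist");P=cloud(c);q=P-HINGE;x,y,z=q@XF,q@YF,P[...,2];H=hsv(c)
m=(H[...,1]<70)&(H[...,2]>100)&(z>.225)&(z<.25)&(abs(x-.06)<.03)&(abs(y)<.028)
print("handle",m.sum(),np.percentile(x[m],[2,50,98]),np.percentile(y[m],[2,98]),np.percentile(z[m],[50,95]),"expect x .062 top .242")
print(manip.state()["clock"])
E
```

```text
handle 1205 [0.0491 0.0581 0.0641] [-0.0272  0.0272] [0.239  0.2406] expect x .062 top .242
58.4333
```

```bash
python3 - <<'E'
from h import *
np.set_printoptions(precision=4,suppress=True)
def A(th): return arc(th,dz=-.019-.0022*th/105)
p=HINGE+.0572*XF;p[2]=.2155
manip.move_pose(p+.05*Z,rot(PSI));manip.move_linear(p,.1);manip.dwell(.2)
manip.set_gripper(0,25);s=manip.state();print(s["gripper_width"],A(105)-p);f0=s["contact_force"]
for th in list(np.linspace(103,13,13))+[9,6,4,2]:
    manip.move_linear(A(th),.12 if th>12 else .05);s=manip.state();f=s["contact_force"]-f0
    print(f"th {th:.1f} f {f@XF:.1f} {f@YF:.1f} {f[2]:.1f} w {s['gripper_width']:.4f} err {np.linalg.norm(s['tool_pos']-A(th)):.4f}")
    if np.linalg.norm(f)>35: print("STOP");break
print(s["clock"])
cv2.imwrite("pics/p10.png",cap("scene")["image"][100:280,200:440])
E
```

```text
0.010649531715329416 [0.0009 0.0001 0.0008]
th 103.0 f 0.1 -0.3 -2.0 w 0.0102 err 0.0009
th 95.5 f -0.7 0.5 -7.0 w 0.0106 err 0.0011
th 88.0 f 0.7 0.2 -5.9 w 0.0099 err 0.0003
th 80.5 f 1.3 0.6 -7.5 w 0.0095 err 0.0005
th 73.0 f 2.9 0.3 -11.5 w 0.0098 err 0.0006
th 65.5 f 3.4 1.2 -13.1 w 0.0095 err 0.0008
th 58.0 f 4.4 1.4 -11.5 w 0.0093 err 0.0014
th 50.5 f 4.5 1.3 -8.2 w 0.0097 err 0.0017
th 43.0 f 5.4 1.4 -7.5 w 0.0094 err 0.0019
th 35.5 f 6.9 1.0 -7.9 w 0.0087 err 0.0024
th 28.0 f 4.9 0.3 -5.5 w 0.0089 err 0.0018
th 20.5 f 4.3 0.2 -4.8 w 0.0087 err 0.0008
th 13.0 f 2.1 0.4 -3.6 w 0.0086 err 0.0002
th 9.0 f 1.5 0.8 -3.1 w 0.0086 err 0.0005
th 6.0 f -0.6 -0.1 -2.6 w 0.0088 err 0.0008
th 4.0 f -0.4 -0.0 -2.2 w 0.0086 err 0.0007
th 2.0 f -1.0 0.4 -1.4 w 0.0086 err 0.0005
66.2667
```

View pics/p10.png

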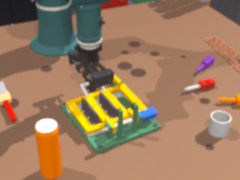

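```bash
python3 - <<'E'
from h import *
np.set_printoptions(precision=4,suppress=True)
f0=manip.state()["contact_force"]
for th in(1.3,.7,.2,-.3,-.7,-1.1,-1.5):
    manip.move_linear(arc(th),.02);s=manip.state();f=s["contact_force"]-f0;print(th,f@XF,f[2])
    if f[2]>8: break
manip.set_gripper(.035);manip.dwell(.2)
p=manip.state()["tool_pos"];manip.move_linear(p+.1*Z,.15)
manip.move_pose(fw(.46,.06,.22),rot(PSI));manip.dwell(.2)
c=cap("wrist");P=cloud(c);q=P-HINGE;x,y,z=q@XF,q@YF,P[...,2]
m=(mask(c,"yellow")>0)&(abs(y)<.12)
for n,lo,hi in(("front",-.17,-.15),("back",-.04,-.024)):
    k=m&(x>lo)&(x<hi);print(n,k.sum(),np.percentile(z[k],[10,50,90]))
k=m&(x<-.172)&(y>.06);print("tongue",k.sum(),np.percentile(z[k],[50,90]),"x",np.percentile(x[k],[2,98]),"y",np.percentile(y[k],[2,98]))
cl=(mask(c,"green")>0)&(abs(z-.053)<.003)&(x<-.16);print("clevis",np.percentile(x[cl],[1,99]),np.percentile(y[cl],[1,99]),np.median(z[cl]))
cv2.imwrite("pics/p11.png",c["image"])
sh,v=pin(c,"red",.06,(.503,.38),.08)
print(manip.state()["clock"])
E
```

```text
1.3 -1.8964247046282232 -1.3879552235527508
0.7 -1.759787760173397 -0.8685242008016889
0.2 -1.5038039287809326 -1.257244853331572
-0.3 -2.122178717728903 -1.841843289693255
-0.7 -1.8243695805813704 0.052803155996187456
-1.1 -1.5500075849063186 -0.9555458235766348
-1.5 -1.6992424380770594 -0.578184057510734
front 1100 [0.0324 0.0336 0.0349]
back 534 [0.0323 0.0338 0.0514]
tongue 174 [0.0526 0.0536] x [-0.2024 -0.1722] y [0.0746 0.0875]
clevis [-0.608  -0.1745] [0.018 0.127] 0.0527393612366151
red shoulder [nan nan] rect (0.0, 0.0) head rect/line nan nan n 0 tip -0.0275 ztop nan
70.625h.py:55: RuntimeWarning: invalid value encountered in divide
  b=cv2.boxPoints(rc);e=max((b[1]-b[0],b[2]-b[1]),key=np.linalg.norm);e=e/np.linalg.norm(e)
  return _methods._mean(a, axis=axis, dtype=dtype,
  ret = ret.dtype.type(ret / rcount)
```

View pics/p11.png

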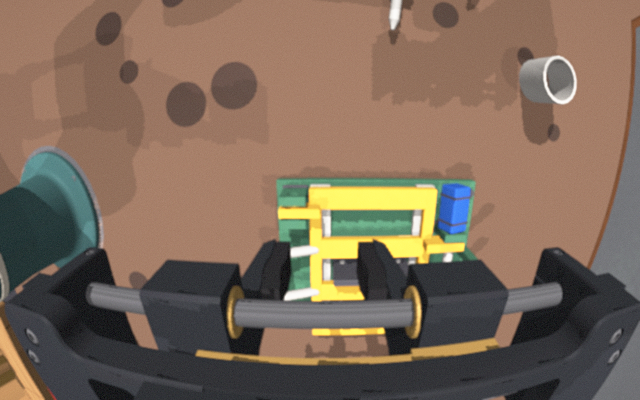

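```bash
python3 - <<'E'
from h import *
np.set_printoptions(precision=4,suppress=True)
manip.set_gripper(.05,50)
manip.move_pose((.495,.36,.16),rot(np.radians(5)));manip.dwell(.2)
c=cap("wrist");sh,v=pin(c,"red",.06,(.503,.38),.06)
a=np.arctan2(v[1],v[0])+np.pi/2;g=sh-v*.024
manip.move_pose((*g,.08),rot(a));manip.dwell(.2)
c=cap("wrist");sh,v=pin(c,"red",.06,sh,.07);cv2.imwrite("pics/p12.png",c["image"])
print(manip.state()["clock"])
E
```

```text
red shoulder [0.5036 0.3546] rect (0.054303351789712906, 0.025697560980916023) head rect/line -90.522995 -91.31243 n 525 tip 0.060852423975446865 ztop 0.025574889320368055
red shoulder [0.5036 0.3547] rect (0.054274484515190125, 0.025515122339129448) head rect/line -90.990135 -91.3463 n 672 tip 0.04943464242255491 ztop 0.02560907217451483
72.9667
```

```bash
python3 - <<'E'
from h import *
np.set_printoptions(precision=4,suppress=True)
c=cap("wrist");sh,v=pin(c,"red",.06,(.5036,.3547),.07)
a=np.arctan2(v[1],v[0])+np.pi/2;g=sh-v*.024
manip.move_pose((*g,.06),rot(a));manip.move_linear((*g,.003),.08);manip.dwell(.2)
print(manip.state()["tool_pos"],g)
manip.set_gripper(0,60);print(manip.state()["gripper_width"])
manip.move_linear((*g,.12),.15)
p=CLEV+YF*.109;p[2]=.030
manip.move_pose(p+.09*Z,rot(PSI));manip.move_linear(p,.15);manip.dwell(.4)
s=manip.state();print(s["tool_pos"]-p,s["contact_force"],s["clock"])
for n in("top","scene"):
    c=cap(n);print(n);shank(c,CLEV,.02,.1,.02)
d=insert(CLEV,.109,.088,.030,step=.007,fmax=12)
E
```

```text
red shoulder [0.5036 0.355 ] rect (0.05478740856051445, 0.02546069398522377) head rect/line -91.45502 -91.330826 n 679 tip 0.050696960851047065 ztop 0.025619182416406122
[0.5046 0.3793 0.0036] [0.5042 0.379 ]
0.02537947874654628
[0.0004 0.0001 0.0006] [ 0.7699  0.025  -3.6858] 77.7333
top
0.02 21 x [-0.0066 -0.0022  0.0037] z [0.044  0.0492]
0.04 35 x [-0.006  -0.0009  0.0043] z [0.0444 0.0479]
0.06 36 x [-0.0062 -0.0015  0.0041] z [0.0444 0.0476]
green 65 x [-0.0147 -0.0022  0.0111] z [0.0527 0.0546]
scene
0.02 15 x [-0.0074  0.001   0.0035] z [0.0446 0.0474]
0.04 19 x [-0.0039  0.0027  0.0053] z [0.0449 0.0483]
0.06 18 x [-0.0029  0.0026  0.0073] z [0.0458 0.0518]
green 6 x [-0.0053  0.0046  0.0124] z [0.0514 0.0523]
yellow 22 x [-0.0101  0.0065  0.0198] z [0.0536 0.055 ]
d 0.1020 act 0.1016 x -0.0001 fx -1.0 fy 0.2 fz -0.4 w 0.0255
d 0.0950 act 0.0947 x -0.0001 fx -0.5 fy 0.7 fz -0.7 w 0.0255
d 0.0880 act 0.0877 x -0.0000 fx -1.5 fy 0.4 fz -0.6 w 0.0252
```

```bash
python3 - <<'E'
from h import *
f0=manip.state()["contact_force"]
d=insert(CLEV,.088,.030,.030,step=.006,fmax=18,f0=f0)
if d<.031: insert(CLEV,d,.016,.030,step=.002,fmax=22,rate=.03,f0=f0)
print(manip.state()["clock"])
E
```

```text
d 0.0820 act 0.0817 x -0.0001 fx 0.7 fy 0.2 fz -0.5 w 0.0253
d 0.0760 act 0.0757 x -0.0001 fx -0.3 fy -0.4 fz -0.1 w 0.0255
d 0.0700 act 0.0697 x -0.0000 fx -0.2 fy 0.3 fz -0.4 w 0.0256
d 0.0640 act 0.0637 x -0.0001 fx 0.9 fy -0.4 fz 0.1 w 0.0253
d 0.0580 act 0.0577 x -0.0000 fx -0.1 fy 0.7 fz -0.1 w 0.0258
d 0.0520 act 0.0517 x -0.0001 fx 0.7 fy -0.1 fz 0.6 w 0.0251
d 0.0460 act 0.0457 x -0.0000 fx 0.8 fy -0.6 fz 0.3 w 0.0256
d 0.0400 act 0.0397 x -0.0000 fx 0.9 fy 0.9 fz -1.0 w 0.0258
d 0.0340 act 0.0337 x -0.0000 fx 0.8 fy 0.3 fz -0.2 w 0.0255
d 0.0300 act 0.0298 x -0.0000 fx 0.9 fy 0.1 fz 0.1 w 0.0256
d 0.0280 act 0.0280 x -0.0000 fx 0.5 fy -0.5 fz -1.0 w 0.0256
d 0.0260 act 0.0259 x 0.0000 fx 0.8 fy -0.7 fz -0.2 w 0.0252
d 0.0240 act 0.0246 x 0.0000 fx 1.1 fy 5.2 fz -0.0 w 0.0253
d 0.0220 act 0.0245 x 0.0001 fx 0.2 fy 15.4 fz -0.9 w 0.0259
d 0.0200 act 0.0244 x 0.0001 fx 0.6 fy 25.4 fz -1.8 w 0.0254
STOP
82.6083
```

Home at 24.5 mm, as expected, with 25 N firm contact. Next I release, back off, and check everything from near.

```bash
python3 - <<'E'
from h import *
np.set_printoptions(precision=4,suppress=True)
manip.set_gripper(.05);p=manip.state()["tool_pos"];manip.move_linear((p[0],p[1],.16),.15)
manip.move_pose(fw(.47,.04,.2),rot(PSI));manip.dwell(.3)
c=cap("wrist");P=cloud(c);z=P[...,2]
for col,O,face in(("red",CLEV,0),("blue",HINGE,.055)):
    q=P-O;x,y=q@XF,q@YF;m=(mask(c,col)>0)&(z>.035)&(z<.06)&(abs(x)<.03)&(y<face+.07)&(y>face-.02)
    print(col,m.sum(),"shoulder gap",np.percentile(y[m],1)-face,"handle y",np.percentile(y[m],[1,99]),"x",np.percentile(x[m],[1,99]),"ztop",np.percentile(z[m],[50,95]))
q=P-HINGE;x,y=q@XF,q@YF;m=(mask(c,"yellow")>0)&(abs(y)<.12)
k=m&(x>-.17)&(x<-.15);print("front bar z",np.median(z[k]))
m=(hsv(c)[...,2]<140)&(z>.056)&(z<.066)&(abs(x+.096)<.06)
for n in(0,-1):
    k=m&(abs(y-n*.062)<.02);print("web",n,k.sum(),np.median(z[k]) if k.any() else None)
# second view from further left: hinge & lock handle
c=cap("top");P=cloud(c);z=P[...,2]
for col,O,face in(("red",CLEV,0),("blue",HINGE,.055)):
    q=P-O;x,y=q@XF,q@YF;m=(mask(c,col)>0)&(z>.03)&(z<.065)&(abs(x)<.03)&(abs(y-face-.03)<.06)
    if m.sum()>9: print("top",col,m.sum(),np.percentile(y[m]-face,[2,98]))
g=(mask(c,"green")>0)&(abs(z-.053)<.004);q=P-CLEV;x,y=q@XF,q@YF;g&=(abs(x)<.02)&(abs(y)<.05)
if g.sum(): print("top clevis y max",np.percentile(y[g],98))
print(manip.state()["clock"])
E
```

```text
red 1210 shoulder gap 0.004009904413532975 handle y [0.004  0.0565] x [-0.0128  0.0124] ztop [0.048  0.0505]
blue 1316 shoulder gap 0.0018289776482800849 handle y [0.0568 0.1109] x [-0.0161  0.0141] ztop [0.0481 0.0532]
front bar z 0.03368754984308703
web 0 356 0.0612940152783161
web -1 0 None
84.9333
```

```bash
python3 - <<'E'
from h import *
np.set_printoptions(precision=4,suppress=True)
for nm,O,face,col in(("clevis",CLEV,0,"red"),("hinge",HINGE,.055,"blue")):
    p=O+YF*(face-.045);p[2]=.13
    manip.move_pose(p,rot(PSI));manip.dwell(.3);c=cap("wrist");P=cloud(c);z=P[...,2];q=P-O;x,y=q@XF,q@YF
    g=(mask(c,"green")>0)&(abs(z-.0525)<.002)&(abs(x)<.012)&(abs(y-face)<.03)
    m=(mask(c,col)>0)&(abs(x)<.006)&(y<face+.07)&(y>face-.01)&(z>.045)
    print(nm,"green y",np.percentile(y[g]-face,[1,99]) if g.any() else None,"handle y",np.percentile(y[m]-face,[0,1,99,100]))
    for k in np.arange(-.002,.058,.006):
        mm=m&(abs(y-face-k)<.003);print(f"{k:.3f} {mm.sum()} {np.median(z[mm]) if mm.any() else 0:.4f}",end=" | ")
    # column between: colour profile on axis at height of handle top
    print()
    for k in np.arange(-.006,.009,.0015):
        u=proj(c,O+YF*(face+k)+Z*.0125)[0].round().astype(int);print(f"{k*1e3:.1f}",u,hsv(c)[u[1],u[0]],f"{z[u[1],u[0]]:.4f}",end="; ")
    print()
print(manip.state()["clock"])
E
```

```text
clevis green y [-0.0297  0.0001] handle y [0.0032 0.0041 0.0554 0.0562]
-0.002 0 0.0000 | 0.004 64 0.0503 | 0.010 131 0.0502 | 0.016 62 0.0495 | 0.022 126 0.0490 | 0.028 128 0.0484 | 0.034 127 0.0477 | 0.040 128 0.0476 | 0.046 53 0.0467 | 0.052 123 0.0462 | 
-6.0 [322 160] [ 74  99 136] 0.0531; -4.5 [322 158] [ 73  93 137] 0.0529; -3.0 [322 156] [ 73  93 134] 0.0530; -1.5 [322 154] [ 74  98 133] 0.0537; -0.0 [322 152] [ 73  78 127] 0.0533; 1.5 [322 150] [ 42   9 137] 0.0436; 3.0 [322 148] [  1  41 130] 0.0440; 4.5 [322 146] [  1 193 149] 0.0488; 6.0 [322 144] [  1 194 222] 0.0513; 7.5 [322 142] [  1 199 226] 0.0509; 
hinge green y [-0.0089  0.0001] handle y [0.0009 0.002  0.0548 0.0551]
-0.002 2 0.0478 | 0.004 119 0.0517 | 0.010 96 0.0516 | 0.016 107 0.0516 | 0.022 138 0.0513 | 0.028 130 0.0511 | 0.034 132 0.0509 | 0.040 133 0.0509 | 0.046 97 0.0508 | 0.052 133 0.0503 | 
-6.0 [326 160] [ 74 100 130] 0.0526; -4.5 [326 158] [ 75 101 131] 0.0523; -3.0 [326 156] [ 74  93 132] 0.0523; -1.5 [326 154] [ 72  86 131] 0.0529; -0.0 [326 152] [ 72  78 118] 0.0524; 1.5 [326 150] [112 106 113] 0.0519; 3.0 [326 148] [110 201 166] 0.0517; 4.5 [326 146] [110 195 201] 0.0507; 6.0 [326 144] [110 193 203] 0.0522; 7.5 [326 142] [110 192 203] 0.0517; 
86.8833
```

The lock pin droops about 5° in its loose hole and stands 1–3 mm off the face. I'll nudge both handles home with closed fingers on their ends, then recheck.

```bash
cat >> h.py <<'E'
def nudge(O,face,z,fmax=20,dx=0):
    manip.set_gripper(0,20)
    p=O+YF*(face+.095)+XF*dx;p[2]=.13;manip.move_pose(p,rot(PSI));p[2]=z;manip.move_linear(p,.15);manip.dwell(.2)
    f0=manip.state()["contact_force"]
    d=face+.082
    while d>face+.050:
        q=O+YF*d+XF*dx;q[2]=z;manip.move_linear(q,.03);s=manip.state();f=(s["contact_force"]-f0)@YF
        if f>2: print(f"d {d-face:.4f} act {(s['tool_pos']-O)@YF-face:.4f} f {f:.1f}")
        if f>fmax: break
        d-=.001
    manip.move_linear(p,.1);p[2]=.14;manip.move_linear(p,.15)
def gap(nm,O,face,col):
    p=O+YF*(face-.045);p[2]=.13
    manip.move_pose(p,rot(PSI));manip.dwell(.3);c=cap("wrist");P=cloud(c);z=P[...,2];q=P-O;x,y=q@XF,q@YF
    m=(mask(c,col)>0)&(abs(x)<.006)&(y<face+.07)&(y>face-.01)&(z>.043)
    k=np.polyfit(y[m],z[m],1)
    print(nm,"handle y",np.percentile(y[m]-face,[0,1,99,100]),"slope",k[0],"z at sh",np.polyval(k,face))
E
python3 - <<'E'
from h import *
np.set_printoptions(precision=4,suppress=True)
nudge(CLEV,0,.026)
gap("clevis",CLEV,0,"red")
print(manip.state()["clock"])
E
```

```text
d 0.0660 act 0.0665 f 4.4
d 0.0650 act 0.0663 f 9.1
d 0.0640 act 0.0661 f 11.9
d 0.0630 act 0.0659 f 16.5
d 0.0620 act 0.0658 f 22.0
clevis handle y [0.0029 0.0035 0.056  0.0562] slope -0.09151752361196877 z at sh 0.051097535520274184
97.725
```

```bash
python3 - <<'E'
from h import *
np.set_printoptions(precision=4,suppress=True)
gap("hinge",HINGE,.055,"blue")
p=manip.state()["tool_pos"];manip.move_linear(p+.1*Z,.15)
manip.move_pose((.45,-.05,.28),rot(PSI+np.pi/2));manip.dwell(.3)
c=cap("wrist");P=cloud(c);q=P-HINGE;x,y,z=q@XF,q@YF,P[...,2]
m=(mask(c,"yellow")>0)&(abs(y)<.12)&(x>-.17)&(x<-.15);print("front bar z",np.median(z[m]))
for n in(0,-1):
    k=(z>.055)&(z<.066)&(abs(x+.096)<.06)&(abs(y-n*.062)<.02);print("web",n,k.sum(),np.percentile(x[k]+.096,[1,99]),np.median(y[k])-n*.062,np.median(z[k]))
s=manip.state();print(s["clock"],s["contact_force"])
order.close_job()
E
```

```text
hinge handle y [0.001  0.0016 0.0548 0.0551] slope -0.028474481605355838 z at sh 0.05188255684187065
front bar z 0.03366922447154508
web 0 471 [-0.0472  0.0466] 0.0004519466822258772 0.06151332988027508
web -1 332 [-0.0487  0.0132] 0.001283232870354041 0.06153173332414541
101.575 [-0.095   0.3476  0.5874]
the job is handed in; nothing more can be done
```

The fixture is assembled, loaded and locked, and the job was handed in at 101.6 s of the 208 s allowed.

- **Hinge pin:** I pushed the blue pin home through the knuckles. It stuck briefly at the second frame knuckle before going in. The last check put its handle within about 1 mm of the knuckle face.
- **Frame:** I swung it up by the handle and let it go on its stops. Once the tees were in, I lowered it by hand without dropping it. The front bar ended at 33.7 mm, the same height as at the start.
- **Tees:** only two were on the bench. They are in the middle nest and the one on its right (−y) side. Both measured flat and centred to about 1 mm before the frame came down. Their web tops, at 61.5 mm, had not changed at the end.
- **Lock pin:** the red pin had been knocked a few centimetres aside, so I found it again before gripping it. It went through the clevis and tongue, pushed in with 25 N and again with 22 N.

One check was not perfect: the red pin droops about 5° in its loose holes. The top edge of its shoulder stands about 3 mm off the clevis face. The second push moved it less than 1 mm, so the lower edge of the shoulder is probably touching the face.

I had used all 16 pictures, so the lock pin grasp and the final checks were done from measured depth and colour only. The brush, pipe stub, spray can and look-alikes were not touched.

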